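# Close the dowel pot with its inner lid and lift off the outer cover

### The job

The dowel pot on its stand is open, and its two nested lids stand beside it on the worktop. Pick up the nested pair together by the inner lid's stem, lower it onto the pot (no dropping) so that the inner lid sits fully home in the mouth with the cover still resting on it, and let go of the stem. Then take the outer cover alone by its collar, lift it off with the inner lid left seated, and finish while still holding the cover level in the air, all of it higher than the top of the stem; keep the two lids together until they are on the pot and leave the tools lying around alone.

Things in the scene. Friction and masses are not known exactly. Their poses are not given: they have to be found in the camera images.
- pot: Dowel pot on a slim stand, fixed to the worktop, always upright: dark round foot 110 mm across, narrow neck, round grey pot open at the top, 84 mm across outside, bore 78 mm, rim 100 mm above the worktop. Dowels stand inside, below the lid's seat. Origin at the centre of the foot's underside. Pot and lids may stand either way round, left and right.
- pot_mouth (a point): Centre of the pot's mouth at rim height, 100 mm above the pot's origin. When the inner lid is fully home its flange rests on the rim and its origin is 12 mm below this point.
- inner_lid: Inner lid, about 170 g: black plug 72 mm across, 12 mm deep, chamfered 3 mm below (3 mm play all round in the pot's bore); above it a flange 86 mm across, 4 mm thick; in the middle an upright round stem. Origin at the centre of the plug's underside, z up. It starts upright on the worktop. Only the stem shows while the cover is on.
- stem_top (a point): Centre of the top of the inner lid's stem, 90 mm above the inner lid's origin. The stem is 14 mm across and, with the cover on, stands 38 mm above the collar. Lifting by the stem carries the cover along on the flange.
- cover: Outer cover, about 120 g, resting loosely on the inner lid's flange, stem up through it: round plate 104 mm across, 4 mm thick; skirt 3 mm thick hanging 10 mm below the plate (98 mm inside, loose round the pot); central collar. Bore 21 mm, so 3.5 mm play round the stem. Origin at the centre of the plate's underside, z up; nested, 16 mm above the inner lid's origin.
- collar_top (a point): Centre of the top of the cover's collar, 36 mm above the cover's origin. The collar is dark, round, 40 mm across outside and rises 32 mm from the plate round the stem.
- screwdriver: Bystander: screwdriver, 220 mm long, on the worktop near the robot; origin at the centre of its underside.
- marker_pen: Bystander: marker pen, 135 mm long, near the robot; origin at the centre of its underside.
- drill_bit: Bystander: drill bit 127 mm long, 12 mm thick, lying between pot and lids; origin at the centre of its underside.
- boring_bit: Bystander: hinge boring bit, 57 mm tall, 35 mm across, standing at the right; origin at the centre of its underside.
- open_spanner: Bystander: spanner, 167 mm long, 7 mm thick, at the right front; origin at the centre of its underside.
- tape: Bystander: tape measure, 64 mm tall, at the right back; origin at the centre of its underside.
- batten: Bystander: wooden batten 50 x 160 x 18 mm behind the pot and lids; origin at the centre of its underside.

How it is judged:
By the outcome, as a careful person would: the job done as asked, in the order asked, and still so for the second after the job is handed in, while the arm keeps its last pose, push and grip.
It also fails if it takes over 56 s, if anything falls off the work surface, if the arm or the gripper's body presses on something with over 40 N, if the wrist force passes 120 N, or if a joint passes its speed limit or range.

### The arm

A 6-joint arm with a two-finger parallel gripper is mounted at the origin on a cart in front of the work surface, level with it; the furniture and walls round the work are solid. World frame = base frame: x ahead of the robot, y to its left, z up, the work surface at z = 0. Lengths are in m, angles in rad, forces in N, time in s.
With the tool pointing down it reaches from about 0.3 to 0.775 m from the base axis. Payload 14.6 kg.
Tool frame: the origin (TCP) lies at the very end of the fingers, on their centre line; the grasp point (between the pads) lies 19 mm behind it; z points along the fingers, y is the line along which they close (so a half turn about z gives the same grasp; the last joint's range is limited). The gripper opens to 94 mm and grips with 3 to 60 N. Pads are 16 mm wide; open, the fingers measure 119 mm over their backs; the gripper's body (75 mm by 177 mm) begins 78 mm behind the grasp point.
Start: joints at [1.134, 0.3, 1.521, -0, 1.321, -0.067], TCP at [0.199, 0.513, 0.205] pointing down, gripper open.
Joint ranges: [-3.03, 3.03], [-0.79, 2.21], [0.23, 2.52], [-1.04, 4.18], [0, 3.07], [-2.55, 2.55]. Speed limits (rad/s): [2.22, 2.22, 2.57, 3.14, 3.14, 3.14].

### API

Orientations are given as a unit quaternion [x, y, z, w].
In Python, from plant import r gives the robot as it stands.
- The arm moves only by the tool shift_gripper, called in YAML: its name, and indented under it one key for each argument. Schema: {"type":"object","properties":{"steps":{"type":"array","items":{"type":"object","properties":{"trans":{"type":"array","items":{"type":"number"},"minItems":3,"maxItems":3},"rotvec":{"type":"array","items":{"type":"number"},"minItems":3,"maxItems":3},"jaw":{"type":"number"}},"additionalProperties":false,"required":["jaw"]},"minItems":1,"maxItems":10},"only":{"type":"string"},"quiet":{"type":"boolean"},"lines":{"type":"string"}},"required":["steps"],"additionalProperties":false}. steps is a list of rows, 1 to 10 of them, each an object with the fields trans (a list: dx, dy, dz in normalised numbers (1 is 0.75 m)), rotvec (a list: a rotation vector rx, ry, rz in normalised numbers (1 is 4 rad)), jaw (the finger opening in m); a field left out counts as zero (the opening has to be given); each row is the pose to reach, as a shift and turn from the pose commanded when the call began, along the tool's axes at that moment; what a row does not reach only later rows make up. A row lasts 1/10 s, in which the tool goes at most 0.05 m and 0.15 rad, less where a joint would pass 70% of its speed; a pose out of reach is approached as far as the arm can. The fingers move at their own pace and stop on an object; the grip force is fixed at half the most. Time passes only in rows, so rows that do not move let the fingers close. The tool returns the time, the measured TCP pose, the force, the opening and the grip force at its end. only (a regular expression) keeps the lines of the reply that match it, lines (a string "A,B") keeps lines A to B, and quiet returns only ok. Shift and turn numbers lie between -1 and 1, and a call with a number outside is refused. Input that does not fit is refused with a message, and nothing moves.
- r.sense(): the state, without advancing time (a new reading comes with each control period).
- r.grab_frame(name): name is "scene" or "top"; returns a dict with "pixels" (420x560x3 uint8, red, green, blue), "fx", "fy", "cx", "cy" (pixels), "position" and "orientation" of the camera in the world. Camera axes: x right, y up, looking along -z (the intrinsics and any distortion apply to the point x, -y, -z); pixel columns grow to the right and rows downward; lengths in m; the calibration is good to about 2 mm. A picture is of the moment at which its call begins. There is no depth.
- r.hand_in(): hands the job in; it is judged then, once.
The state is a dict: "t": time; "joints": joint angles; "joint_velocities": joint speeds; "joint_efforts": joint torques, N m; "tcp_pos": TCP position; "orientation": TCP orientation; "wrist_force": force on the tool from outside, world axes, zero at the start; "wrist_torque": the same for the moment, N m; "gripper_width": finger opening in m; "finger_force": force on a finger pad.
Only numpy, scipy, OpenCV 4.12 (cv2) and the standard library are available. Lean on these libraries where they do the work, as an engineer would, in place of code of your own. Each camera call takes 0.05 s, during which the arm holds its last target. There are 200 camera calls.

## Working session

There is one attempt and no reset: what is moved stays moved. The work goes in short steps, Python scripts to look and compute and a tool call to move; the robot and the scene stay as the last step left them, time stands still between calls to the robot, and variables do not carry over. Pictures are saved under pics/ and viewed, at most 10 in all, crops included, and the job is handed in when it is done.

```bash
ls; mkdir -p pics
```

Run:
```python
from plant import r
import cv2
for n in("scene","top"):
    f=r.grab_frame(n); cv2.imwrite(f"pics/{n}0.png",cv2.cvtColor(f["pixels"],cv2.COLOR_RGB2BGR))
    print({k:v for k,v in f.items() if k!="pixels"})
print(r.sense())
```

```text
pics
plant.py
{'fx': 437.35804051471786, 'fy': 437.35804051471786, 'cx': 278.2823675366958, 'cy': 209.811204961766, 'position': array([-0.0755426 , -0.69899451,  0.71346587]), 'orientation': array([ 0.40359571, -0.17588222, -0.3601111 ,  0.82249373])}
{'fx': 413.6978580669457, 'fy': 413.6978580669457, 'cx': 282.1227018314399, 'cy': 206.40721879668524, 'position': array([ 0.29096624, -0.1645078 ,  1.25933357]), 'orientation': array([ 0.07710933, -0.06860954, -0.6603023 ,  0.74387348])}
{'t': 0.1, 'joints': array([ 1.13439015e+00,  3.00418615e-01,  1.52150664e+00,  2.58047796e-05,
        1.32071972e+00, -6.65972898e-02]), 'joint_velocities': array([ 0.00059626, -0.00145167, -0.00195394,  0.0006235 ,  0.00088152,
        0.00052667]), 'joint_efforts': array([ 2.36706310e-04, -5.32646835e+01, -3.53281116e+01,  7.08434964e-02,
        2.35828426e-02, -2.96168039e-06]), 'tcp_pos': array([0.19868558, 0.51260571, 0.20494662]), 'orientation': array([ 1.83855725e-01,  9.82953099e-01, -5.06498919e-04, -1.43046301e-04]), 'wrist_force': array([-0.53179331, -0.73267051,  0.14287269]), 'wrist_torque': array([ 0.02704209, -0.01418191,  0.05210245]), 'finger_force': 0.0, 'gripper_width': 0.09456055491944813}
```

View pics/scene0.png

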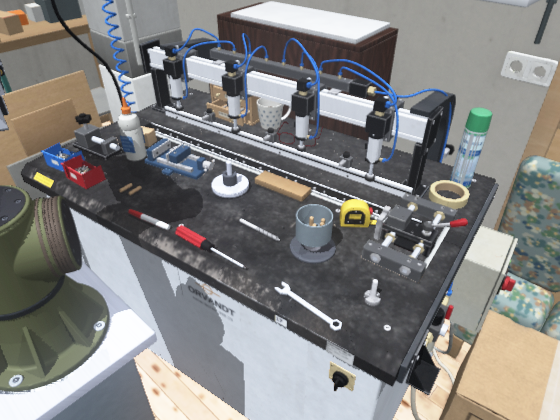

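View pics/top0.png

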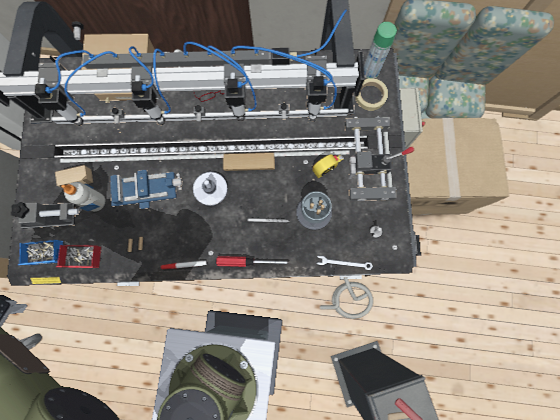

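The lids stand at about (210,187) in top and (230,182) in scene. The pot is at about (315,208) in top and (313,230) in scene, with the drill bit between them and the gantry behind. I'll enlarge all four areas in one composite.

Run:
```python
import cv2,numpy as np
s=cv2.imread("pics/scene0.png");t=cv2.imread("pics/top0.png")
def c(i,u,v,w=50,h=38):
    o=i[v-h:v+h,u-w:u+w]; return cv2.resize(o,(400,304),interpolation=cv2.INTER_CUBIC)[:300]
cv2.imwrite("pics/c1.png",np.vstack([np.hstack([c(t,210,187),c(t,315,205)]),np.hstack([c(s,230,182),c(s,313,235)])]))
```

```text
(no output)
```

View pics/c1.png

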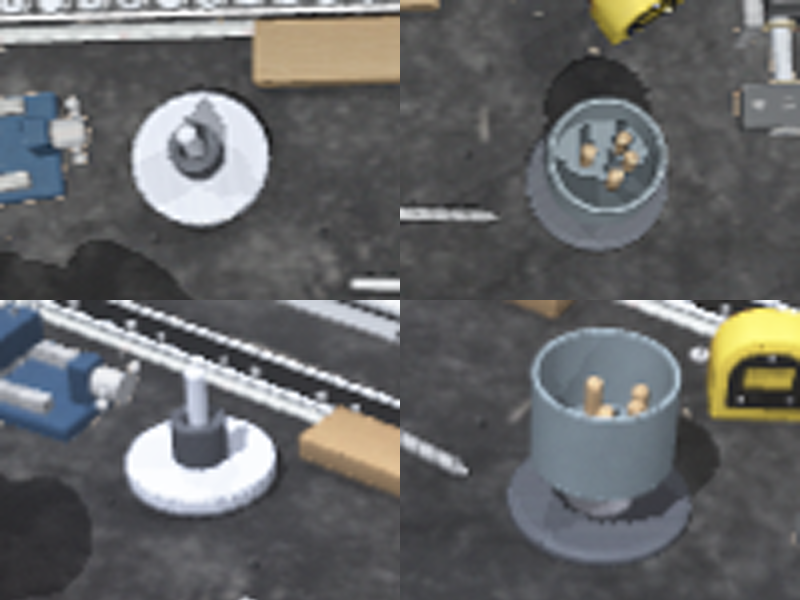

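The crops show the white cover ringed in top at crop (132–269, 90–226), with the stem top near (187,133). The pot rim is at crop (148–268, 97–214) in top and (130–280, 26–122) in scene. The stem top in scene is at (196,62), and the cover plate spans 125–277.

Create h.py:
```python
import numpy as np
from scipy.spatial.transform import Rotation as R
K={'scene':(437.358,278.282,209.811,[-0.0755426,-0.69899451,0.71346587],[0.40359571,-0.17588222,-0.3601111,0.82249373]),
'top':(413.698,282.123,206.407,[0.29096624,-0.1645078,1.25933357],[0.07710933,-0.06860954,-0.6603023,0.74387348])}
def hit(n,u,v,z):
    f,cx,cy,p,q=K[n]; d=R.from_quat(q).apply([(u-cx)/f,-(v-cy)/f,-1]); p=np.array(p)
    return p+d*(z-p[2])/d[2]
def proj(n,P):
    f,cx,cy,p,q=K[n]; c=R.from_quat(q).inv().apply(np.array(P)-p)
    return np.stack([cx+f*c[...,0]/-c[...,2],cy-f*c[...,1]/-c[...,2]],-1)
def px(o,p): return [(p[0]+.5)/4-.5+o[0],(p[1]+.5)/4-.5+o[1]]
def ext(n,xy,z,rad):
    a=np.linspace(0,2*np.pi,200); q=proj(n,np.c_[xy[0]+rad*np.cos(a),xy[1]+rad*np.sin(a),0*a+z])
    return np.r_[q.min(0),q.max(0)]
```

Run:
```python
from h import *
from scipy.optimize import least_squares as L
def fit(n,o,b,z,rad):
    b=np.r_[px(o,b[:2]),px(o,b[2:])]
    s=L(lambda q:ext(n,q,z,rad)-b,hit(n,(b[0]+b[2])/2,(b[1]+b[3])/2,z)[:2]); return s.x.round(4),s.fun.round(2)
print("lid top",fit('top',(160,149),(132,90,269,226),.02,.052), hit('top',*px((160,149),(187,133)),.09))
print("lid scene stem",hit('scene',*px((180,144),(196,62)),.09))
print("lid scene plate",fit('scene',(180,144),(125,113,277,203),.02,.052))
print("pot top",fit('top',(265,167),(148,97,268,214),.1,.042))
print("pot scene",fit('scene',(263,197),(130,26,280,122),.1,.042))
```

```text
lid top (array([0.5803, 0.0949]), array([ 0.28,  0.7 , -0.28, -0.67])) [0.58109374 0.09294194 0.09      ]
lid scene stem [0.58931158 0.10186072 0.09      ]
lid scene plate (array([0.5801, 0.0936]), array([ 0.44,  0.9 , -0.44, -0.74]))
pot top (array([ 0.5472, -0.2337]), array([ 0.34,  0.29, -0.34, -0.28]))
pot scene (array([ 0.5465, -0.2322]), array([ 0.09,  0.46, -0.09, -0.39]))
```

Both cameras agree: lids at (0.580, 0.094) and pot at (0.547, -0.233), with residuals under 1 px. I'll go above the lids without turning the tool.

Create go.py:
```python
import sys
from h import *
from plant import r
s=r.sense(); print(s['t'],s['tcp_pos'].round(4),s['gripper_width'],s['wrist_force'].round(1))
Rt=R.from_quat(s['orientation']); print('tool y',Rt.apply([0,1,0]).round(3),'tilt',Rt.apply([0,0,1]).round(4))
if len(sys.argv)>1: print('shift',Rt.inv().apply(np.array(list(map(float,sys.argv[1:4])))-s['tcp_pos']).round(4))
```

```bash
python3 go.py .58 .094 .13
```

```text
0.1 [0.1987 0.5126 0.2049] 0.09456055491944813 [-0.5 -0.7  0.1]
tool y [ 0.361  0.932 -0.001] tilt [-5.e-04 -9.e-04 -1.e+00]
shift [-0.5068 -0.2524  0.0752]
```

Careful with the scale: shifts go in shares of 0.75 m and turns go in shares of 4 rad. That gives: -0.507 m / 0.75 = -0.676, -0.252 m / 0.75 = -0.336.

shift_gripper:
  steps:
    - {"trans":[-0.676,-0.336,0],"jaw":0.06}
    - {"trans":[-0.676,-0.336,0],"jaw":0.06}
    - {"trans":[-0.676,-0.336,0],"jaw":0.06}
    - {"trans":[-0.676,-0.336,0],"jaw":0.06}
    - {"trans":[-0.676,-0.336,0],"jaw":0.06}
    - {"trans":[-0.676,-0.336,0],"jaw":0.06}
    - {"trans":[-0.676,-0.336,0],"jaw":0.06}
    - {"trans":[-0.676,-0.336,0],"jaw":0.06}
    - {"trans":[-0.676,-0.336,0],"jaw":0.06}
    - {"trans":[-0.676,-0.336,0],"jaw":0.06}

```text
t: 1.1
tcp_pos: [0.5368, 0.1416, 0.2053]
orientation: [0.184, 0.983, -0.0, -0.0]
wrist_force: [1.2, 0.9, 0.8]
gripper_width: 0.0599
finger_force: 0.0
```

```bash
python3 go.py .58 .094 .11
```

```text
1.1 [0.5368 0.1416 0.2053] 0.05992593266968753 [1.2 0.9 0.8]
tool y [ 0.362  0.932 -0.   ] tilt [-3.e-04  0.e+00 -1.e+00]
shift [-0.0575 -0.0288  0.0953]
```

Scaled: 0.095 m / 0.75 = 0.1267, -0.058 m / 0.75 = -0.0773.

shift_gripper:
  steps:
    - {"trans":[-0.0773,-0.0387,0],"jaw":0.06}
    - {"trans":[-0.0773,-0.0387,0],"jaw":0.06}
    - {"trans":[-0.0773,-0.0387,0.1267],"jaw":0.06}
    - {"trans":[-0.0773,-0.0387,0.1267],"jaw":0.06}
    - {"trans":[-0.0773,-0.0387,0.1267],"jaw":0.06}
    - {"trans":[-0.0773,-0.0387,0.1267],"jaw":0.06}

```text
t: 1.7
tcp_pos: [0.5795, 0.0959, 0.1115]
orientation: [0.184, 0.983, -0.0, -0.0]
wrist_force: [-0.6, 0.4, 0.9]
gripper_width: 0.0597
finger_force: 0.0
```

```bash
python3 go.py .58 .094 .0575
```

Run:
```python
from plant import r
import cv2,numpy as np
o=[]
for n,u,v in(("top",210,187),("scene",230,165)):
    f=r.grab_frame(n)["pixels"][:,:,::-1]; o.append(cv2.resize(f[v-37:v+38,u-50:u+50],(400,300),interpolation=cv2.INTER_CUBIC))
cv2.imwrite("pics/c2.png",np.hstack(o))
```

```text
1.7 [0.5795 0.0959 0.1115] 0.05966357775505283 [-0.6  0.4  0.9]
tool y [ 0.361  0.933 -0.   ] tilt [-4.e-04  0.e+00 -1.e+00]
shift [-0.0012 -0.0016  0.054 ]
```

View pics/c2.png

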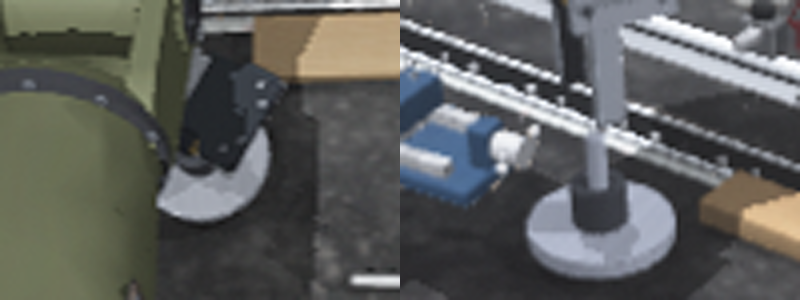

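The fingers straddle the stem in the scene view (stem at about crop (597,150)). I'll descend and close.

Scaled: 0.054 m / 0.75 = 0.072, 0.027 m / 0.75 = 0.036.

shift_gripper:
  steps:
    - {"trans":[-0.0013,-0.0013,0.036],"jaw":0.06}
    - {"trans":[-0.0013,-0.0013,0.072],"jaw":0.06}
    - {"trans":[-0.0013,-0.0013,0.072],"jaw":0.06}
    - {"trans":[-0.0013,-0.0013,0.072],"jaw":0.0}
    - {"trans":[-0.0013,-0.0013,0.072],"jaw":0.0}
    - {"trans":[-0.0013,-0.0013,0.072],"jaw":0.0}
    - {"trans":[-0.0013,-0.0013,0.072],"jaw":0.0}
    - {"trans":[-0.0013,-0.0013,0.072],"jaw":0.0}
    - {"trans":[-0.0013,-0.0013,0.072],"jaw":0.0}
    - {"trans":[-0.0013,-0.0013,0.072],"jaw":0.0}

```text
t: 2.8
tcp_pos: [0.58, 0.0941, 0.0565]
orientation: [0.184, 0.983, -0.0, 0.0]
wrist_force: [-2.0, -1.0, 2.0]
gripper_width: 0.0135
finger_force: 30.0
```

```bash
python3 go.py
```

```text
2.8 [0.58   0.0941 0.0565] 0.013493053978207027 [-2. -1.  2.]
tool y [ 0.361  0.932 -0.   ] tilt [-0.e+00 -1.e-04 -1.e+00]
```

Scaled: -0.145 m / 0.75 = -0.1933, -0.14 m / 0.75 = -0.1867.

shift_gripper:
  steps:
    - {"trans":[0,0,-0.0133],"jaw":0}
    - {"trans":[0,0,-0.04],"jaw":0}
    - {"trans":[0,0,-0.0667],"jaw":0}
    - {"trans":[0,0,-0.1],"jaw":0}
    - {"trans":[0,0,-0.1333],"jaw":0}
    - {"trans":[0,0,-0.1667],"jaw":0}
    - {"trans":[0,0,-0.1867],"jaw":0}
    - {"trans":[0,0,-0.1933],"jaw":0}
    - {"trans":[0,0,-0.1933],"jaw":0}

```text
t: 3.7
tcp_pos: [0.58, 0.0942, 0.2018]
orientation: [0.184, 0.983, 0.0, 0.0]
wrist_force: [0.1, 0.7, -4.3]
gripper_width: 0.013
finger_force: 30.0
```

```bash
python3 go.py .547 -.233 .2
```

Run:
```python
from plant import r
import cv2,numpy as np
f=r.grab_frame("scene")["pixels"][:,:,::-1]; u,v=235,130
cv2.imwrite("pics/c3.png",cv2.resize(f[v-50:v+50,u-60:u+60],(720,600),interpolation=cv2.INTER_CUBIC))
```

```text
3.7 [0.58   0.0942 0.2018] 0.013006816133976388 [ 0.1  0.7 -4.3]
tool y [0.361 0.932 0.   ] tilt [ 5.e-04  1.e-04 -1.e+00]
shift [-0.0875 -0.317   0.0017]
```

View pics/c3.png

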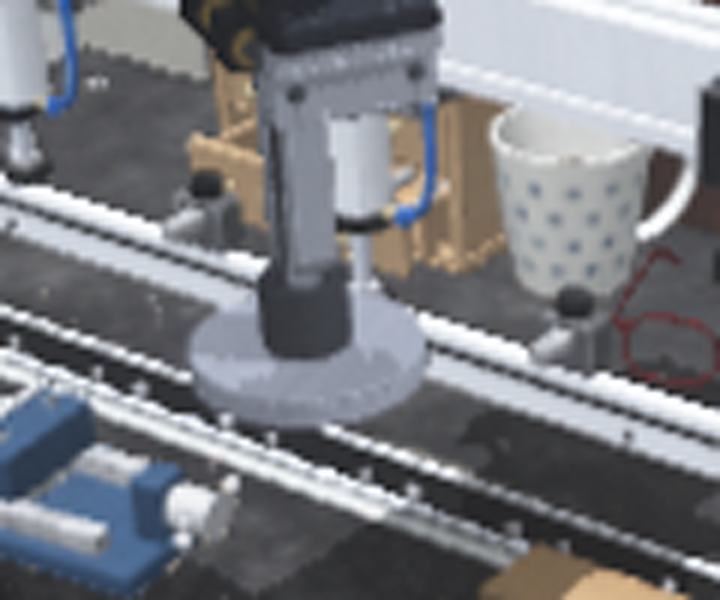

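The pair hangs from the stem with the cover on. The plate spans crop x 188–430, with its lower edge at about 425. I'll compare that with the prediction.

Run:
```python
from h import *
o=np.array([175,80]); 
def toc(e): return (np.array(e).reshape(-1,2)-o+.5)*6-.5
for dz in (0,-.003):
    print('plate top',toc(ext('scene',(.58,.094),.165+dz,.052)).round(0).tolist(),'skirt low',toc(ext('scene',(.58,.094),.151+dz,.052)).round(0).tolist(),'collar top',toc(ext('scene',(.58,.094),.197+dz,.02)).round(0).tolist())
```

```text
plate top [[188.0, 288.0], [428.0, 403.0]] skirt low [[191.0, 316.0], [429.0, 432.0]] collar top [[256.0, 255.0], [350.0, 298.0]]
plate top [[189.0, 294.0], [428.0, 409.0]] skirt low [[192.0, 322.0], [430.0, 438.0]] collar top [[256.0, 262.0], [350.0, 305.0]]
```

Scaled: -0.314 m / 0.75 = -0.4187, -0.03 m / 0.75 = -0.04.

shift_gripper:
  steps:
    - {"trans":[-0.004,-0.0133,0],"jaw":0}
    - {"trans":[-0.0133,-0.0467,0],"jaw":0}
    - {"trans":[-0.0267,-0.0933,0],"jaw":0}
    - {"trans":[-0.04,-0.1467,0],"jaw":0}
    - {"trans":[-0.056,-0.2,0],"jaw":0}
    - {"trans":[-0.0707,-0.2533,0],"jaw":0}
    - {"trans":[-0.0853,-0.3067,0],"jaw":0}
    - {"trans":[-0.1,-0.36,0],"jaw":0}
    - {"trans":[-0.1107,-0.4,0],"jaw":0}
    - {"trans":[-0.116,-0.4187,0],"jaw":0}

```text
t: 4.75
tcp_pos: [0.5464, -0.2329, 0.2004]
orientation: [0.185, 0.983, 0.0, -0.001]
wrist_force: [-0.6, 0.5, -2.9]
gripper_width: 0.0135
finger_force: 30.0
```

shift_gripper:
  steps:
    - {"trans":[0,-0.004,0],"jaw":0}
    - {"trans":[0,-0.004,0],"jaw":0}
    - {"trans":[0,-0.004,0],"jaw":0}

```text
t: 5.05
tcp_pos: [0.5467, -0.2316, 0.2013]
orientation: [0.183, 0.983, 0.0, -0.0]
wrist_force: [-0.0, 0.9, -3.4]
gripper_width: 0.0133
finger_force: 30.0
```

```bash
python3 go.py .547 -.2333 .165
```

Run:
```python
from plant import r
import cv2,numpy as np
f=r.grab_frame("scene")["pixels"][:,:,::-1]; u,v=313,205
cv2.imwrite("pics/c4.png",cv2.resize(f[v-60:v+60,u-60:u+60],(600,600),interpolation=cv2.INTER_CUBIC))
```

```text
5.05 [ 0.5467 -0.2316  0.2013] 0.013342341441431796 [-0.   0.9 -3.4]
tool y [0.36  0.933 0.   ] tilt [-2.e-04  3.e-04 -1.e+00]
shift [-0.0009 -0.0015  0.0363]
```

View pics/c4.png

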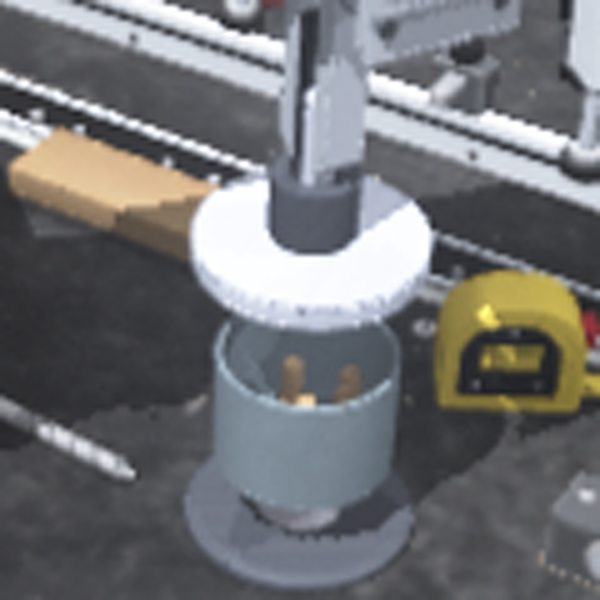

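The pair hangs level above the mouth. The plate spans x 190–434 and the pot rim 213–402. I'll check that against the model.

Run:
```python
from h import *
o=np.array([253,145]); 
def toc(e): return ((np.array(e).reshape(-1,2)-o+.5)*5-.5).round(0).tolist()
for xy in ((.5467,-.2316),(.547,-.2333),(.5467,-.23)):
  print('plate top',toc(ext('scene',xy,.1645,.052)),'skirt low',toc(ext('scene',xy,.1505,.052)),'rim',toc(ext('scene',xy,.1,.042)))
```

```text
plate top [[193.0, 167.0], [433.0, 306.0]] skirt low [[192.0, 193.0], [431.0, 333.0]] rim [[212.0, 294.0], [399.0, 410.0]]
plate top [[196.0, 168.0], [437.0, 307.0]] skirt low [[196.0, 194.0], [434.0, 334.0]] rim [[216.0, 295.0], [402.0, 411.0]]
plate top [[190.0, 166.0], [430.0, 304.0]] skirt low [[189.0, 191.0], [428.0, 331.0]] rim [[210.0, 293.0], [396.0, 408.0]]
```

Scaled: 0.05 m / 0.75 = 0.0667, 0.04 m / 0.75 = 0.0533.

shift_gripper:
  steps:
    - {"trans":[-0.0013,-0.0013,0.02],"jaw":0}
    - {"trans":[-0.0013,-0.0013,0.04],"jaw":0}
    - {"trans":[-0.0013,-0.0013,0.0533],"jaw":0}
    - {"trans":[-0.0013,-0.0013,0.0587],"jaw":0}
    - {"trans":[-0.0013,-0.0013,0.064],"jaw":0}
    - {"trans":[-0.0013,-0.0013,0.0667],"jaw":0}
    - {"trans":[-0.0013,-0.0013,0.0667],"jaw":0}

```text
t: 5.8
tcp_pos: [0.5472, -0.2341, 0.1515]
orientation: [0.184, 0.983, -0.0, 0.0]
wrist_force: [-0.6, -0.9, -3.3]
gripper_width: 0.0137
finger_force: 30.0
```

shift_gripper:
  steps:
    - {"trans":[0,0,0.0027],"jaw":0}
    - {"trans":[0,0,0.0053],"jaw":0}
    - {"trans":[0,0,0.0067],"jaw":0}
    - {"trans":[0,0,0.0067],"jaw":0}

```text
t: 6.2
tcp_pos: [0.5471, -0.2341, 0.1464]
orientation: [0.184, 0.983, 0.0, -0.0]
wrist_force: [-0.1, 0.1, -2.7]
gripper_width: 0.0133
finger_force: 30.0
```

```bash
python3 go.py .547 -.2328 .1445
```

```text
6.2 [ 0.5471 -0.2341  0.1464] 0.01331925447641195 [-0.1  0.1 -2.7]
tool y [0.361 0.932 0.   ] tilt [-1.e-04  1.e-04 -1.e+00]
shift [0.0005 0.0012 0.0019]
```

Scaled: 0.002 m / 0.75 = 0.0027, 0.001 m / 0.75 = 0.0013.

shift_gripper:
  steps:
    - {"trans":[0,0.0013,0.0013],"jaw":0}
    - {"trans":[0,0.0013,0.0027],"jaw":0}
    - {"trans":[0,0.0013,0.0027],"jaw":0}
    - {"trans":[0,0.0013,0.0027],"jaw":0}

```text
t: 6.6
tcp_pos: [0.5476, -0.2332, 0.1446]
orientation: [0.184, 0.983, 0.0, 0.0]
wrist_force: [0.3, 0.9, -2.6]
gripper_width: 0.0134
finger_force: 30.0
```

```bash
python3 go.py
```

```text
6.6 [ 0.5476 -0.2332  0.1446] 0.013366000224613324 [ 0.3  0.9 -2.6]
tool y [0.361 0.932 0.   ] tilt [ 3.e-04 -0.e+00 -1.e+00]
```

shift_gripper:
  steps:
    - {"trans":[0,0,0.0013],"jaw":0}
    - {"trans":[0,0,0.0013],"jaw":0}

```text
t: 6.8
tcp_pos: [0.5477, -0.2332, 0.1445]
orientation: [0.184, 0.983, -0.0, 0.001]
wrist_force: [-3.3, 1.5, 6.5]
gripper_width: 0.0131
finger_force: 30.0
```

Contact at 6.5 N came exactly at the predicted home height (0.1445). I'll release and look.

Scaled: -0.0005 m / 0.75 = -0.0007.

shift_gripper:
  steps:
    - {"trans":[0,0,-0.0007],"jaw":0.064}
    - {"trans":[0,0,-0.0007],"jaw":0.064}
    - {"trans":[0,0,-0.0007],"jaw":0.064}
    - {"trans":[0,0,-0.0007],"jaw":0.064}
    - {"trans":[0,0,-0.0007],"jaw":0.064}

```text
t: 7.3
tcp_pos: [0.5475, -0.2332, 0.1439]
orientation: [0.184, 0.983, 0.0, -0.0]
wrist_force: [-0.2, -0.5, 0.2]
gripper_width: 0.0499
finger_force: 0.0
```

```bash
python3 go.py .547 -.2328 .114
```

Run:
```python
from plant import r
import cv2,numpy as np
o=[]
for n,u,v in(("scene",313,205),("top",315,200)):
    f=r.grab_frame(n)["pixels"][:,:,::-1]; o.append(cv2.resize(f[v-60:v+60,u-40:u+40],(400,600),interpolation=cv2.INTER_CUBIC))
cv2.imwrite("pics/c5.png",np.hstack(o))
from h import *
def toc(e): return ((np.array(e).reshape(-1,2)-np.array([273,145])+.5)*5-.5).round(0).tolist()
xy=(.547,-.2328)
print('plate top',toc(ext('scene',xy,.108,.052)),'skirt low',toc(ext('scene',xy,.094,.052)),'stem',toc(ext('scene',xy,.178,.007)),'collar',toc(ext('scene',xy,.14,.02)))
```

```text
7.3 [ 0.5475 -0.2332  0.1439] 0.04988164329718135 [-0.2 -0.5  0.2]
tool y [ 0.361  0.932 -0.   ] tilt [-1.e-04  0.e+00 -1.e+00]
shift [0.0006 0.0002 0.0299]
plate top [[93.0, 268.0], [325.0, 411.0]] skirt low [[93.0, 292.0], [323.0, 436.0]] stem [[200.0, 199.0], [233.0, 218.0]] collar [[167.0, 253.0], [258.0, 307.0]]
```

View pics/c5.png

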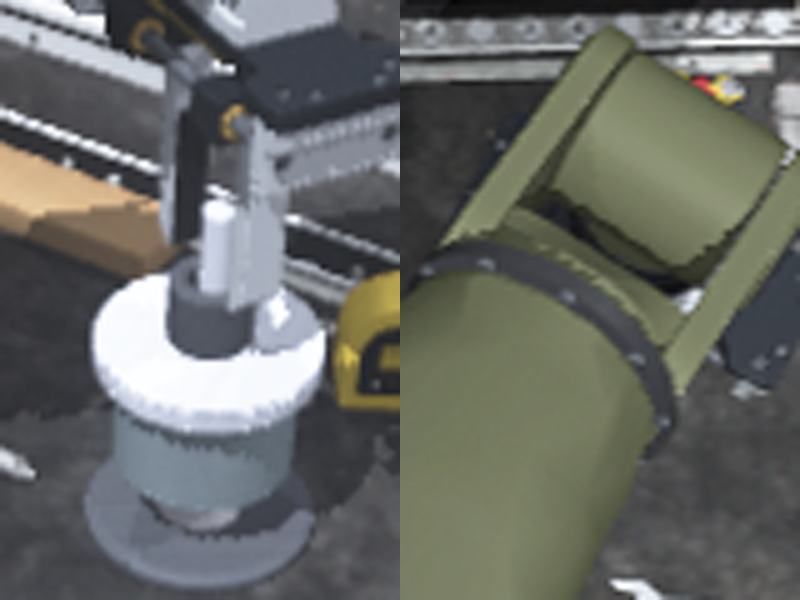

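The lids sit at the predicted home position: plate x 93–326, stem top at row 199 as predicted, and level. I'll descend around the collar and grip it.

Scaled: 0.03 m / 0.75 = 0.04, 0.02 m / 0.75 = 0.0267.

shift_gripper:
  steps:
    - {"jaw":0.064}
    - {"jaw":0.064}
    - {"trans":[0,0,0.0133],"jaw":0.064}
    - {"trans":[0,0,0.0267],"jaw":0.064}
    - {"trans":[0,0,0.04],"jaw":0.064}
    - {"trans":[0,0,0.04],"jaw":0.064}
    - {"trans":[0,0,0.04],"jaw":0.064}

```text
t: 8.1
tcp_pos: [0.5474, -0.2332, 0.1136]
orientation: [0.184, 0.983, 0.0, -0.0]
wrist_force: [0.5, -0.2, -0.6]
gripper_width: 0.0639
finger_force: 0.0
```

```bash
python3 go.py
```

```text
8.1 [ 0.5474 -0.2332  0.1136] 0.06391605246117371 [ 0.5 -0.2 -0.6]
tool y [0.361 0.932 0.   ] tilt [-6.e-04  3.e-04 -1.e+00]
```

shift_gripper:
  steps:
    - {"jaw":0.03}
    - {"jaw":0.03}
    - {"jaw":0.03}
    - {"jaw":0.03}
    - {"jaw":0.03}
    - {"jaw":0.03}

```text
t: 8.7
tcp_pos: [0.5476, -0.2332, 0.1142]
orientation: [0.184, 0.983, -0.0, 0.0]
wrist_force: [0.5, 0.5, 2.0]
gripper_width: 0.0392
finger_force: 30.0
```

```bash
python3 go.py
```

```text
8.7 [ 0.5476 -0.2332  0.1142] 0.03918465763862221 [0.5 0.5 2. ]
tool y [ 0.361  0.932 -0.   ] tilt [ 4.e-04 -2.e-04 -1.e+00]
```

Scaled: -0.03 m / 0.75 = -0.04, -0.025 m / 0.75 = -0.0333.

shift_gripper:
  steps:
    - {"trans":[0,0,-0.004],"jaw":0.03}
    - {"trans":[0,0,-0.008],"jaw":0.03}
    - {"trans":[0,0,-0.0133],"jaw":0.03}
    - {"trans":[0,0,-0.02],"jaw":0.03}
    - {"trans":[0,0,-0.0267],"jaw":0.03}
    - {"trans":[0,0,-0.0333],"jaw":0.03}
    - {"trans":[0,0,-0.04],"jaw":0.03}
    - {"trans":[0,0,-0.04],"jaw":0.03}

```text
t: 9.5
tcp_pos: [0.5478, -0.2333, 0.1449]
orientation: [0.184, 0.983, -0.0, 0.001]
wrist_force: [-0.9, -0.1, -1.0]
gripper_width: 0.0394
finger_force: 30.0
```

Run:
```python
from plant import r
import cv2
f=r.grab_frame("scene")["pixels"][:,:,::-1]; u,v=313,195
cv2.imwrite("pics/c6.png",cv2.resize(f[v-60:v+60,u-50:u+50],(500,600),interpolation=cv2.INTER_CUBIC))
```

```text
(no output)
```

View pics/c6.png

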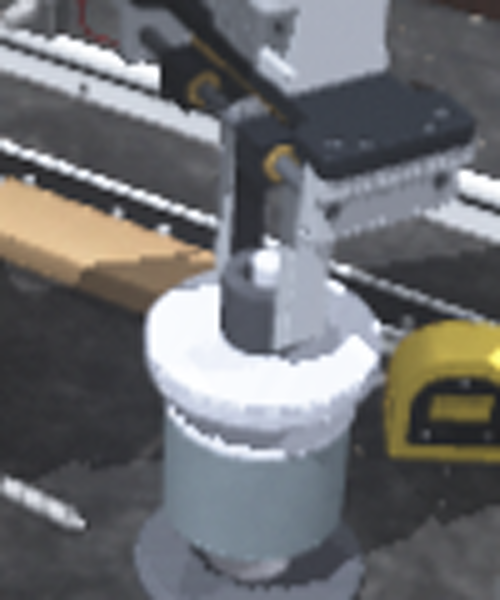

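The cover has risen 30 mm, the stem has sunk to near the collar top (about (268,265)), and the inner lid's flange shows seated on the rim (about row 450). I'll keep lifting.

Scaled: -0.12 m / 0.75 = -0.16, -0.115 m / 0.75 = -0.1533.

shift_gripper:
  steps:
    - {"trans":[0,0,-0.0133],"jaw":0.03}
    - {"trans":[0,0,-0.0333],"jaw":0.03}
    - {"trans":[0,0,-0.0533],"jaw":0.03}
    - {"trans":[0,0,-0.08],"jaw":0.03}
    - {"trans":[0,0,-0.1067],"jaw":0.03}
    - {"trans":[0,0,-0.1333],"jaw":0.03}
    - {"trans":[0,0,-0.1533],"jaw":0.03}
    - {"trans":[0,0,-0.16],"jaw":0.03}
    - {"trans":[0,0,-0.16],"jaw":0.03}
    - {"trans":[0,0,-0.16],"jaw":0.03}

```text
t: 10.55
tcp_pos: [0.5473, -0.2331, 0.2631]
orientation: [0.184, 0.983, 0.0, -0.001]
wrist_force: [0.4, 0.4, -1.4]
gripper_width: 0.0389
finger_force: 30.0
```

Run:
```python
from plant import r
import cv2
f=r.grab_frame("scene")["pixels"][:,:,::-1]; u,v=313,170
cv2.imwrite("pics/c7.png",cv2.resize(f[v-75:v+75,u-75:u+75],(600,600),interpolation=cv2.INTER_CUBIC))
from h import *
def toc(e): return ((np.array(e).reshape(-1,2)-np.array([238,95])+.5)*4-.5).round(0).tolist()
xy=(.5475,-.2332)
print('plate',toc(ext('scene',xy,.258,.052)),'skirt low',toc(ext('scene',xy,.244,.052)),'stem',toc(ext('scene',xy,.178,.007)),'flange top',toc(ext('scene',xy,.104,.043)),'rim',toc(ext('scene',xy,.1,.042)))
```

```text
plate [[220.0, 187.0], [426.0, 292.0]] skirt low [[220.0, 210.0], [423.0, 316.0]] stem [[301.0, 359.0], [328.0, 374.0]] flange top [[231.0, 429.0], [384.0, 524.0]] rim [[233.0, 436.0], [382.0, 528.0]]
```

View pics/c7.png

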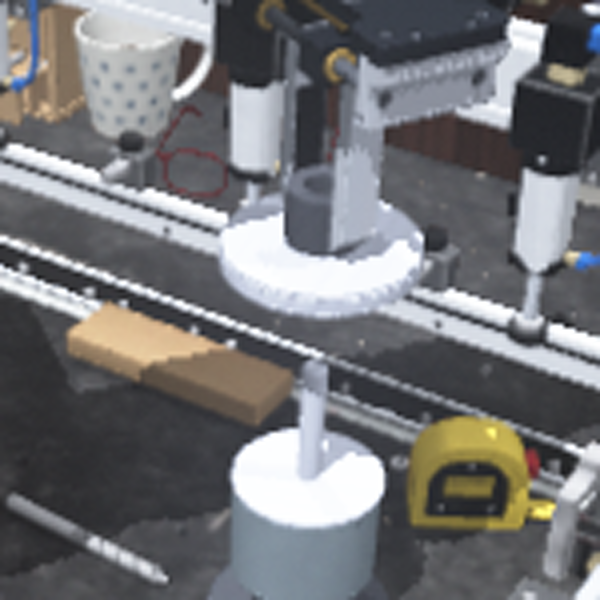

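The cover is level in the air (plate x 220–426, lower edge at row 316). The inner lid is seated, with its flange at rows 429–524 and x 231–385, and the stem top at (314,362). All of it matches the predictions.

```bash
python3 -c "
from plant import r
print(r.hand_in())"
```

```text
the job is handed in; nothing more can be done
None
```

The job is handed in: the inner lid is seated fully home in the pot, and the arm is holding the cover level with its lowest edge about 65 mm above the top of the stem.

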